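Lift a clean heat sink out of the parts case with tongs

TASK

Swing the stiff lid of the grey parts case up to about 80 degrees, just short of upright and never leaning back past upright towards the switch box behind, and leave it standing there. Then draw the blue-tipped tongs out of their wooden stand and with them take the silver heat sink out of the case, never touching this cleaned part with the gripper itself and leaving the other things on the desk alone, the power switch too. Finish while still holding: the heat sink stays pinched between the tong tips, held still about 15 cm above the desk over the white dish.

Things in the scene. Friction and masses are not known exactly. Their poses are not given: they have to be found in the camera images.
- case: Grey parts case fixed to the desk, outside 150 (x) x 214 (y) x 50 mm high without lid, walls and floor 5 mm. Origin: centre of its underside; +x points to the hinge side (away from the robot), -x to the front with the handle. Two strips inside, 17 mm high, 3 mm thick, at y = -34 and +34 mm, part three places about 67 mm apart, one heat sink in each, nearer the front.
- case_lid (a joint): Angle of the case lid in rad: 0 shut, grows as the lid's front swings up and back about the hinge along the case's rear top edge (axis along the case's y); 80 degrees = 1.40, upright = 1.57. Starts shut or a little ajar. Stiff friction hinge: stays where it is left; about 4 N at the handle moves it.
- lid_handle (a point): Middle of the lid's dark bail handle: a round bar 10 mm thick along the case's y, 80 mm clear between its side arms, 34 mm in front of the lid's front edge. It turns with the lid: 184 mm out from and 6 mm above the hinge axis, 56 mm above the desk when shut. A gripper pointing down can pinch it front and back; the bar turns between the pads as the lid swings.
- lid_hinge (a point): Middle of the lid's hinge axis, at the case's rear top edge, 50 mm above the desk. The lid is 150 mm deep from here to its front edge, 12 mm thick.
- stand: Wooden tongs stand fixed to the desk, foot 80 x 110 mm, 68 mm high. Origin: centre of its underside. Foot plate 8 mm thick, on which the tong tips stand; a guide plate from 60 to 68 mm height has a slot 19 mm (stand's x) x 52 mm (stand's y) through which the tongs are drawn straight up.
- tongs: Sprung steel U-bow tongs, 156 mm long, 14 mm wide, bow on top, two arms with blue nylon tips below; 95 g. They stand upright in the stand. Origin: between the lower ends of the tips; z up to the bow, y from one arm to the other (the line of squeezing), turned as the stand's. The frame is fixed to the +y arm. At rest the tip faces are 36 mm apart; squeezing the arms closes them.
- tongs_grip (a point): Where to squeeze: between the two blue sleeves (16 wide, 40 mm tall), 110 mm above the tips' ends, 46 mm below the top. 38 mm over the sleeves at rest, 34 mm with the part pinched. The spring pushes each pad with 8 N at first touch, 16 N at 34 mm: squeezed to 36.5 mm they hang in the gripper with tips open 30 mm; 60 N then pinches the part (excess over the spring gives a quarter at the tips).
- tongs_arm (a joint): Closing angle between the two arms in rad: 0 at rest (open), 0.12 when the tip faces are 20 mm apart, where both arms are parallel, up to 0.26 when empty.
- tip_a (a point): Middle of the inner face of the +y tip, 8 mm above the lower end of that tip.
- tip_b (a point): Middle of the inner face of the other tip, 8 mm above its lower end. Half-way between tip_a and tip_b is where the part gets pinched.
- sink_silver: Small bare silver aluminium heat sink with five upright fins, 28 (its x) x 20 (its y) x 16 mm high, about 18 g, loose on the case floor 5 mm above the desk, in any of the three places. Origin: centre of its underside. Pinch it across its two flat long sides (along its y). These lie roughly along the case's x.
- sink_black: Black heat sink of the same shape in another place of the case; leave it.
- sink_copper: Copper-coloured heat sink of the same shape in the third place of the case; leave it.
- dish: White ceramic dish, 124 mm across, 28 mm high, loose on the desk. Origin: centre of its underside.
- powerbox: Grey power box fixed to the desk behind the case, 85 x 130 x 60 mm high. Origin: centre of its underside. A toggle switch with a silver lever 32 mm long stands on the middle of its top.
- switch (a joint): Angle of the power box's toggle lever, 0 as it starts, 0.7 thrown over (rad). Leave it.
- block: Large finned aluminium heat sink block, 100 x 70 x 38 mm, loose on the desk. Origin: centre of its underside.
- rack: Wooden rack of three tiers fixed at the back of the desk, 186 x 106 mm, top at 0.13 m. Origin: centre of its underside.
- radio_red: Red handheld radio standing on the rack's lowest tier, 34 x 58 x 112 mm plus an 85 mm aerial. Origin: centre of its underside.
- radio_black: Black handheld radio of the same size on the middle tier.
- radio_grey: Grey handheld radio of the same size on the top tier.
Things that resemble listed ones, but are neither listed nor needed, are in the scene too. What is meant by the dish is not green or yellow, and is the larger of those in its own colour.

How it is judged:
By the outcome, as a careful person would: the job done as asked, in the order asked, and still so for the second after the job is handed in, while the arm keeps its last pose, push and grip.
It also fails if it takes over 64 s, if anything falls off the work surface, if the arm or the gripper's body presses on something with over 40 N, if the wrist force passes 120 N, or if a joint passes its speed limit or range.

ROBOT

A 6-joint arm with a two-finger parallel gripper is mounted at the origin on the work surface. World frame = base frame: x ahead of the robot, y to its left, z up, the work surface at z = 0. Lengths are in m, angles in rad, forces in N, time in s.
With the tool pointing down it reaches from about 0.25 to 0.8 m from the base axis. Payload 8.5 kg.
Tool frame: the origin (TCP) lies at the very end of the fingers, on their centre line; the grasp point (between the pads) lies 19 mm behind it; z points along the fingers, y is the line along which they close (so a half turn about z gives the same grasp; the last joint's range is limited). The gripper opens to 85 mm and grips with 20 to 120 N. Pads are 22 mm wide; open, the fingers measure 114 mm over their backs; the gripper's body (76 mm by 85 mm) begins 54 mm behind the grasp point. The pads swing forward as they close: fully open they stand 13 mm farther back than shut.
Start: joints at [-1.206, 0.238, -0.013, 1.319, 0, 1.571], TCP at [0.187, -0.49, 0.231] pointing down, gripper open.
Joint ranges: [-2.66, 2.66], [-1.03, 1.9], [-1.14, 1.46], [-1.82, 2.27], [-1.45, 1.34], [-3.14, 3.14]. Speed limits (rad/s): [2.22, 2.22, 2.79, 3.14, 3.14, 3.14].

INTERFACE

Orientations are given as a unit quaternion [x, y, z, w].
In Python, from rig import readout, get_image, camera_params, ticket, trace, tip_of gives the robot as it stands.
- The arm moves only by the tool servo_tool, never from a script. Its argument "series" is a list of rows, each a list of 3 entries, a list of its own where there are three numbers: the shift along the tool's x, y, z in cm, then the turn, a rotation vector about the tool's x, y, z in rad, then the gripper command: -1 is shut, 1 is fully open, values between are in proportion. A call has exactly 5 rows; each row is the pose to reach, as a shift and turn from the pose commanded when the call began, along the tool's axes at that moment; what a row does not reach only later rows make up. A row lasts 1/8 s, in which the tool goes at most 62.5 mm and 10.7 degrees, less where a joint would pass 70% of its speed; a pose out of reach is approached as far as the arm can. A call with a gripper value outside its range is refused whole. The fingers move at their own pace and stop on an object; "force" is the grip in N (left out, the last holds). Time passes only in rows, so rows that repeat a pose let the fingers close, or fill a call up. It gives the time, the measured TCP pose, the force, the opening and the grip force at its end, in the units of the state.
- readout.get_state(): the state, without advancing time (a new reading comes with each control period).
- get_image(name): name is "side" or "top"; returns (picture, depth): 384x512x3 uint8, red, green, blue; 384x512 float32, m along the optical axis (not along the pixel's ray), 0 where there is no reading.
- camera_params(name): a dict with "mtx" (3x3 intrinsics, pixels), "view" (4x4, takes a point from world to camera coordinates). Camera axes: x right, y down, z forward; pixel columns grow to the right and rows downward; lengths in m; the calibration is good to about 2 mm. A picture is of the moment at which its call begins. camera_params takes no time and is no camera call.
- ticket.sign_off(): hands the job in; it is judged then, once.
Trained networks look in the newest picture that a camera, given by its name, has taken for a name from the list of things; names that differ only in an ending like _2 or _b are one class to them, and where a whole thing is asked for, a point or a joint stands for the part that bears it (a point fixed in the world has none). Each returns a list of dicts, best first, with "p" (0 to 1); they miss things now and then, are a little off and sometimes report something else, mostly with a low value. They report only what shows in the picture. A call takes as long as a camera call. They do not tell look-alikes from the thing itself.
- trace(camera, label): "pixels" (384x512 bool, what is visible of it).
- tip_of(camera, label): "at" ([x, y, z] in m, in world coordinates, good to about 4 mm: a listed point, or the origin of a listed thing).
The state is a dict: "t": time; "q": joint angles; "dq": joint speeds; "effort": joint torques, N m; "ee_pos": TCP position; "orientation": TCP orientation; "wrist_force": force on the tool from outside, world axes, zero at the start; "ft_torque": the same for the moment, N m; "finger_gap": finger opening in m; "gripper_force": force on a finger pad.
Only numpy, scipy, OpenCV 4.12 (cv2) and the standard library are available. Lean on these libraries where they do the work, as an engineer would, in place of code of your own. Each camera call takes 0.05 s, during which the arm holds its last target. There are 200 camera calls.

## Working session

There is one attempt and no reset: what is moved stays moved. The work goes in short steps, Python scripts to look and compute and a tool call to move; the robot and the scene stay as the last step left them, time stands still between calls to the robot, and variables do not carry over. Pictures are saved under pics/ and viewed, at most 10 in all, crops included, and the job is handed in when it is done.

Besides the shell and the picture viewer there is one more tool, called after "Emit:" in YAML: its name, and indented under it one key for each argument. servo_tool: Moves the arm, as the interface text tells. Its arguments: {"type":"object","properties":{"series":{"type":"array","items":{"type":"array"}},"force":{"type":"number"}},"required":["series"]}

```bash
ls; mkdir -p pics
cat > look.py <<'E'
import cv2,numpy as np
from rig import readout,get_image,camera_params,ticket,trace,tip_of
def save(cam,name):
    im,d=get_image(cam); cv2.imwrite(f'pics/{name}.png',im[:,:,::-1]); return im,d
def pts(cam,d,mask):
    c=camera_params(cam);K=np.array(c['mtx']);V=np.array(c['view'])
    v,u=np.nonzero(mask&(d>0));z=d[v,u]
    P=np.stack([(u-K[0,2])*z/K[0,0],(v-K[1,2])*z/K[1,1],z,np.ones_like(z)])
    return (np.linalg.inv(V)@P)[:3].T
E
python3 - <<'E'
from look import *
a,_=save('top','t0');b,_=save('side','s0')
for l in ['case','lid_handle','lid_hinge','stand','tongs','tongs_grip','tip_a','dish','powerbox','sink_silver','block','rack']:
  for c in ['top','side']:
    print(l,c,[(np.round(r['at'],3).tolist(),round(r['p'],2)) for r in tip_of(c,l)[:4]])
s=readout.get_state();print(s)
E
```

```text
pics
case top [([0.561, -0.016, 0.001], 0.83)]
case side [([0.56, -0.014, -0.0], 0.56), ([0.601, 0.459, 0.054], 0.51)]
lid_handle top [([0.458, 0.006, 0.098], 0.79)]
lid_handle side [([0.458, 0.008, 0.096], 0.62)]
lid_hinge top [([0.632, -0.03, 0.046], 0.68), ([0.474, -0.256, 0.014], 0.33)]
lid_hinge side []
stand top [([0.476, -0.269, -0.0], 0.86), ([0.632, -0.032, 0.046], 0.66)]
stand side [([0.476, -0.271, -0.0], 0.92)]
tongs top [([0.776, -0.047, -0.001], 0.71), ([0.471, -0.27, 0.008], 0.57)]
tongs side [([0.473, -0.27, 0.007], 0.77)]
tongs_grip top [([0.474, -0.264, 0.114], 0.41)]
tongs_grip side [([0.48, -0.27, 0.115], 0.53)]
tip_a top [([0.473, -0.288, 0.018], 0.53), ([0.474, -0.256, 0.014], 0.44)]
tip_a side [([0.469, -0.254, 0.014], 0.82), ([0.475, -0.289, 0.014], 0.49), ([0.662, -0.284, 0.001], 0.42)]
dish top [([0.632, 0.276, -0.003], 0.96), ([0.289, 0.31, -0.003], 0.89), ([0.376, 0.099, -0.001], 0.75), ([0.601, 0.518, 0.098], 0.29)]
dish side [([0.287, 0.31, -0.006], 0.95), ([0.63, 0.275, -0.002], 0.86), ([0.377, 0.099, -0.002], 0.81), ([0.469, 0.264, 0.003], 0.8)]
powerb
[... 343 characters left out ...]
array([-1.20598499e+00,  2.38189371e-01, -1.35152016e-02,  1.31919203e+00,
       -1.87232451e-05,  1.57081173e+00]), 'dq': array([-1.20449023e-03,  9.26492957e-05, -1.10458180e-03,  1.97306787e-03,
        1.67660548e-03,  2.42214876e-04]), 'effort': array([ 2.89057025e-03, -5.38592112e+01,  3.46698761e+01,  2.57917731e-03,
        1.22206402e-04,  1.14412023e-05]), 'ee_pos': array([ 0.18728308, -0.49040678,  0.23127587]), 'orientation': array([ 9.83411556e-01,  1.81388282e-01, -1.83014185e-05, -4.76074390e-05]), 'wrist_force': array([-0.23879854, -0.22850125, -0.12541393]), 'ft_torque': array([ 0.06169607, -0.01307868, -0.0128036 ]), 'gripper_force': 0.0, 'finger_gap': 0.08553410564836633}
```

View pics/t0.png

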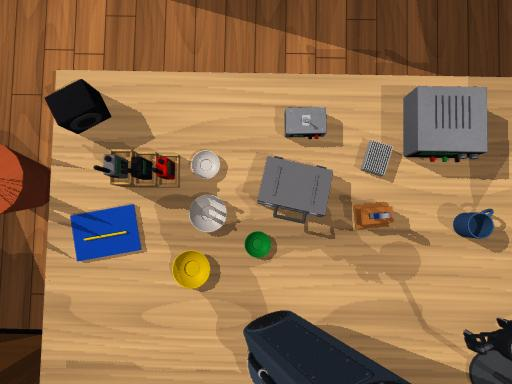

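View pics/s0.png

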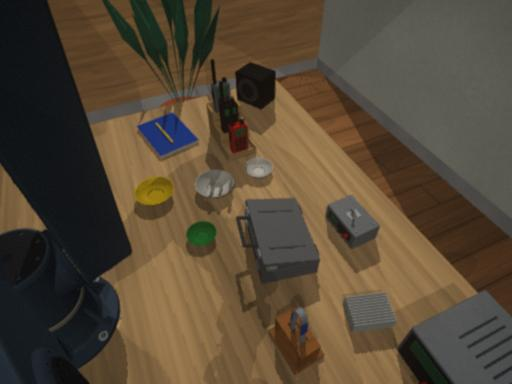

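The top view shows the case at (295,187) with its handle at (292,217), the stand at (375,215), and a large white dish at (208,213) beside a smaller one at (206,165). The lid is slightly ajar. Next I'll measure the yaws.

```bash
cat >> look.py <<'E'
def rect(P):
    (c,wh,a)=cv2.minAreaRect(P[:,:2].astype(np.float32)); return np.round(c,4),np.round(wh,4),a
E
python3 - <<'E'
from look import *
im,d=get_image('top')
for l in ['case','case_lid','stand','tongs','dish']:
  for r in trace('top',l)[:3]:
    P=pts('top',d,r['pixels']); print(l,round(r['p'],2),len(P),*rect(P),'z',np.percentile(P[:,2],[2,50,98]).round(3))
    if l=='case_lid' :
      A=np.c_[P[:,:2],np.ones(len(P))]
      Q=P[P[:,2]>0.05]
      print('plane',np.linalg.lstsq(np.c_[Q[:,:2],np.ones(len(Q))],Q[:,2],rcond=None)[0], rect(Q))
    if l=='stand':
      Q=P[(P[:,2]>0.055)&(P[:,2]<.075)];print('guide',rect(Q)); Q=P[(P[:,2]<0.02)];print('foot',rect(Q))
for c in ['top','side']:
  for l in ['tip_a','tip_b','tongs_grip','lid_handle','dish']: print(c,l,[(np.round(r['at'],3).tolist(),round(r['p'],2)) for r in tip_of(c,l)[:5]])
im2,d2=get_image('side')
for l in ['stand','case_lid']:
  for r in trace('side',l)[:2]:
    P=pts('side',d2,r['pixels']);print('side',l,round(r['p'],2),*rect(P))
    if l=='stand': print(rect(P[(P[:,2]>0.055)&(P[:,2]<.075)]),rect(P[P[:,2]<.02]))
E
```

```text
case 0.55 3520 [ 0.5477 -0.0182] [0.2321 0.1961] 78.26669311523438 z [0.042 0.078 0.098]
case_lid 0.68 3436 [ 0.5452 -0.0182] [0.235 0.193] 76.71198272705078 z [0.052 0.079 0.098]
plane [-0.1957252   0.0411117   0.18804974] (array([ 0.5438, -0.0112]), array([0.2136, 0.1856]), 78.74916076660156)
case_lid 0.26 377 [0.6098 0.3952] [0.0578 0.0641] 64.67778015136719 z [0.018 0.121 0.204]
plane [-0.18958374  1.30889099 -0.27593097] (array([0.6056, 0.4012]), array([0.06  , 0.0513]), 1.367689847946167)
stand 0.72 808 [ 0.4734 -0.2776] [0.0828 0.1336] 3.6611547470092773 z [0.001 0.053 0.072]
guide (array([ 0.4728, -0.2703]), array([0.0499, 0.1005]), 5.929423809051514)
foot (array([ 0.4734, -0.2776]), array([0.0828, 0.1336]), 3.6611547470092773)
tongs 0.66 87 [ 0.4735 -0.2692] [0.014  0.0375] 9.407744407653809 z [0.069 0.154 0.164]
dish 0.96 1171 [0.2884 0.3156] [0.1247 0.1259] 39.38526916503906 z [0.001 0.016 0.03 ]
dish 0.73 652 [0.6291 0.2788] [0.0931 0.0967] 2.423381805419922 z [-0.     0.011  0.024]
dish 0.67 1059 [0.4706 0.2634] [0.1136 0.1203] 1.0692856311798096 z [0.002 0.014 0.03 ]
to
[... 405 characters left out ...]
4, 0.014], 0.82), ([0.475, -0.289, 0.014], 0.49), ([0.662, -0.284, 0.001], 0.42)]
side tip_b [([0.469, -0.254, 0.014], 0.82), ([0.475, -0.289, 0.014], 0.49), ([0.662, -0.284, 0.001], 0.42)]
side tongs_grip [([0.48, -0.27, 0.115], 0.53)]
side lid_handle [([0.458, 0.008, 0.096], 0.62)]
side dish [([0.287, 0.31, -0.006], 0.95), ([0.63, 0.275, -0.002], 0.86), ([0.377, 0.099, -0.002], 0.81), ([0.469, 0.264, 0.003], 0.8)]
side stand 0.64 [ 0.4766 -0.2603] [0.0872 0.1304] 5.924797534942627
(array([ 0.4737, -0.2709]), array([0.0506, 0.1011]), 6.47218656539917) (array([ 0.4766, -0.2603]), array([0.0872, 0.1304]), 5.924797534942627)
side case_lid 0.7 [ 0.5547 -0.0145] [0.215  0.2054] 78.20864868164062
```

```bash
cat >> look.py <<'E'
from scipy.spatial.transform import Rotation as Ro
CASE_YAW=-0.207; HINGE=np.array([0.6327,-0.030,0.050])
def down(psi): # tool x at yaw psi, pointing down
    return Ro.from_matrix(np.c_[[np.cos(psi),np.sin(psi),0],[np.sin(psi),-np.cos(psi),0],[0,0,-1]])
def bar(lid):
    a=lid+np.arctan2(6,184); u=np.array([np.cos(CASE_YAW),np.sin(CASE_YAW),0])
    return HINGE-.1841*np.cos(a)*u+np.array([0,0,.1841*np.sin(a)])
def rel(targets,show=True,ref=None):
    s=readout.get_state(); p0,R0=(s['ee_pos'],Ro.from_quat(s['orientation'])) if ref is None else ref
    for p,psi in targets:
        print((R0.inv().apply(np.array(p)-p0)*100).round(2).tolist(),(R0.inv()*down(psi)).as_rotvec().round(3).tolist())
E
python3 - <<'E'
from look import *
b=np.array([.4575,.007,.096]); print(bar(np.radians(11.3)))
rel([(b+[0,0,.07],1.364)])
E
```

```text
[0.45726729 0.0068423  0.09193828]
[42.99, -36.83, 6.53] [-0.0, -0.0, -0.999]
```

Emit:
servo_tool:
  series:
    - [[8,-7,1],[0,0,-0.17],-0.4]
    - [[13,-11,2],[0,0,-0.34],-0.4]
    - [[18,-15.5,2.5],[0,0,-0.5],-0.4]
    - [[23,-20,3.5],[0,0,-0.68],-0.4]
    - [[28,-24,4],[0,0,-0.8],-0.4]
  force: 30

```text
t: 2.88
ee_pos: [0.3355, -0.2155, 0.1972]
orientation: [0.834, 0.552, 0.0, 0.0]
wrist_force: [1.3, -0.6, 0.7]
finger_gap: 0.0259
gripper_force: 0.0
```

Run:
```python
from look import *
b=np.array([.4575,.007,.096]); 
rel([(b+[0,0,.07],1.364)])
```

```text
[25.25, 2.53, 3.12] [0.001, 0.0, -0.195]
```

Emit:
servo_tool:
  series:
    - [[5,0.5,0.6],[0,0,-0.1],-0.4]
    - [[10,1,1.2],[0,0,-0.19],-0.4]
    - [[15,1.5,1.8],[0,0,-0.19],-0.4]
    - [[20,2,2.4],[0,0,-0.19],-0.4]
    - [[20,2,2.4],[0,0,-0.19],-0.4]

```text
t: 3.5
ee_pos: [0.4334, -0.0388, 0.1727]
orientation: [0.778, 0.629, 0.0, -0.0]
wrist_force: [-0.5, -0.7, 0.2]
finger_gap: 0.0255
gripper_force: 0.0
```

Run:
```python
from look import *
for l in ['lid_handle','lid_hinge']:
  for c in ['top','side']:
    print(c,l,[(np.round(r['at'],3).tolist(),round(r['p'],2)) for r in (get_image(c) and tip_of(c,l)[:2])])
b=np.array([.4575,.007,.094]); 
rel([(b+[0,0,.07],1.364),(b+[0,0,-.014],1.364)])
print(readout.get_state()['ee_pos'])
```

```text
top lid_handle [([0.458, 0.004, 0.1], 0.83)]
side lid_handle []
top lid_hinge [([0.635, -0.03, 0.045], 0.79)]
side lid_hinge [([0.634, -0.03, 0.052], 0.64)]
[5.35, 1.42, 0.94] [0.0, -0.0, -0.011]
[5.35, 1.42, 9.34] [0.0, -0.0, -0.011]
[ 0.43206333 -0.04220257  0.17337238]
```

Emit:
servo_tool:
  series:
    - [[3,0.8,0.5],[0,0,-0.01],-0.4]
    - [[5.35,1.4,1],[0,0,-0.01],-0.4]
    - [[5.35,1.4,1],[0,0,-0.01],-0.4]
    - [[5.35,1.4,1],[0,0,-0.01],-0.4]
    - [[5.35,1.4,1],[0,0,-0.01],-0.4]

```text
t: 4.53
ee_pos: [0.4572, 0.0072, 0.1634]
orientation: [0.776, 0.63, 0.0, 0.0]
wrist_force: [1.3, 0.3, -0.0]
finger_gap: 0.0256
gripper_force: 0.0
```

Run:
```python
from look import *
save('side','s1')
cv2.imwrite('pics/s1c.png',cv2.resize(cv2.imread('pics/s1.png')[150:320,180:360],None,fx=3.3,fy=3.3))
b=np.array([.4575,.006,.094]); 
rel([(b+[0,0,-.014],1.364)])
```

```text
[-0.12, 0.05, 8.34] [0.0, -0.0, -0.0]
```

View pics/s1c.png

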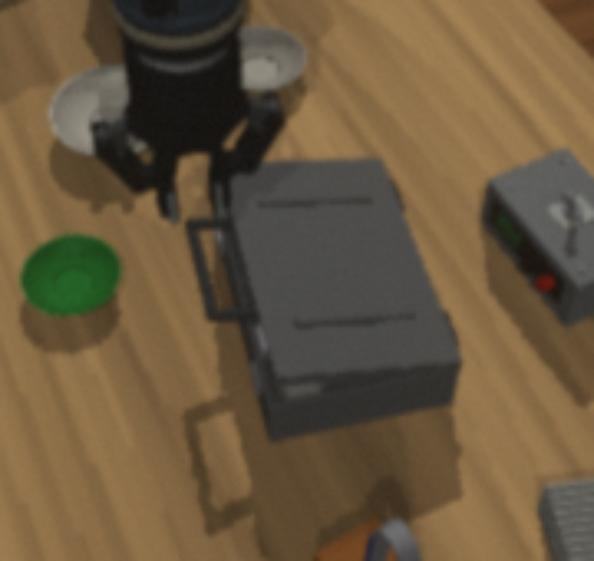

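The fingers, at crop pixels (170,215) and (220,205), line up either side of the handle bar. I'll descend and pinch it.

Emit:
servo_tool:
  series:
    - [[0,0,3],[0,0,0],-0.4]
    - [[0,0,5.5],[0,0,0],-0.4]
    - [[0,0,7.5],[0,0,0],-0.4]
    - [[0,0,8.3],[0,0,0],-0.4]
    - [[0,0,8.3],[0,0,0],-0.4]

```text
t: 5.2
ee_pos: [0.4573, 0.0077, 0.0802]
orientation: [0.776, 0.631, -0.0, -0.0]
wrist_force: [0.2, -0.8, -0.4]
finger_gap: 0.0256
gripper_force: 0.0
```

Emit:
servo_tool:
  series:
    - [[0,0,0],[0,0,0],-0.6]
    - [[0,0,0],[0,0,0],-0.7]
    - [[0,0,0],[0,0,0],-0.85]
    - [[0,0,0],[0,0,0],-1]
    - [[0,0,0],[0,0,0],-1]
  force: 30

```text
t: 5.82
ee_pos: [0.4589, 0.0077, 0.0808]
orientation: [0.776, 0.631, 0.001, 0.001]
wrist_force: [5.1, -2.0, -0.2]
finger_gap: 0.0088
gripper_force: 29.8
```

Run:
```python
from look import *
s=readout.get_state(); print(s['wrist_force'],s['finger_gap'],s['gripper_force'],s['ee_pos'])
# circle from present bar position
p=s['ee_pos']; R=down(1.364)
l0=np.radians(11.3)
for z in (.090,.092,.094,.096): print(z,np.degrees(np.arcsin((z-.05)/.1841))-1.87)
B0=bar(l0); print(B0)
for a in range(20,81,5):
    d=bar(np.radians(a))-B0; print(a,(R.inv().apply(d)*100).round(2))
```

```text
[ 5.09633088 -2.02706182 -0.20339868] 0.008815511282099594 29.82267826795578 [0.45891872 0.00771425 0.08082193]
0.09 10.678926450161654
0.092 11.317406986484812
0.094 11.957559129955499
0.096 12.599476640650558
[0.45726729 0.0068423  0.09193828]
20 [-0.    0.84 -2.66]
25 [-0.    1.5  -4.13]
30 [-0.    2.29 -5.53]
35 [-0.    3.2  -6.85]
40 [-0.    4.22 -8.09]
45 [-0.    5.34 -9.24]
50 [ -0.     6.56 -10.29]
55 [ -0.     7.86 -11.22]
60 [ -0.     9.25 -12.04]
65 [ -0.    10.69 -12.74]
70 [ -0.   12.2 -13.3]
75 [ -0.    13.74 -13.73]
80 [ -0.    15.32 -14.03]
```

Emit:
servo_tool:
  series:
    - [[0,0.4,-1.35],[0,0,0],-1]
    - [[0,0.85,-2.65],[0,0,0],-1]
    - [[0,1.5,-4.1],[0,0,0],-1]
    - [[0,2.3,-5.5],[0,0,0],-1]
    - [[0,2.3,-5.5],[0,0,0],-1]

```text
t: 6.45
ee_pos: [0.4811, 0.0032, 0.1358]
orientation: [0.776, 0.631, 0.001, 0.001]
wrist_force: [5.4, -0.0, -1.7]
finger_gap: 0.0087
gripper_force: 29.9
```

Run:
```python
from look import *
s=readout.get_state(); print(s['wrist_force'],s['ft_torque'],s['finger_gap'],s['gripper_force'],s['ee_pos'])
for c in ['top','side']:
  get_image(c); print(c,[(np.round(r['at'],3).tolist(),round(r['p'],2)) for l in ['lid_handle'] for r in tip_of(c,l)[:2]])
```

```text
[ 5.41929745 -0.02325815 -1.71479007] [-0.03267639 -0.95581807  0.07819487] 0.008665852417550421 29.891932010650635 [0.48110089 0.00320673 0.13583036]
top [([0.48, 0.002, 0.15], 0.8)]
side [([0.484, 0.001, 0.151], 0.59), ([0.562, -0.01, 0.0], 0.23)]
```

Emit:
servo_tool:
  series:
    - [[0,0.9,-1.3],[0,0,0],-1]
    - [[0,1.9,-2.55],[0,0,0],-1]
    - [[0,3.05,-3.7],[0,0,0],-1]
    - [[0,4.3,-4.75],[0,0,0],-1]
    - [[0,5.6,-5.7],[0,0,0],-1]

```text
t: 7.28
ee_pos: [0.5316, -0.007, 0.1914]
orientation: [0.776, 0.631, -0.002, -0.003]
wrist_force: [-8.3, 5.2, 5.3]
finger_gap: 0.0088
gripper_force: 30.3
```

Emit:
servo_tool:
  series:
    - [[0,1.4,-0.8],[0,0,0],-1]
    - [[0,2.85,-1.5],[0,0,0],-1]
    - [[0,4.35,-2.1],[0,0,0],-1]
    - [[0,4.35,-2.1],[0,0,0],-1]
    - [[0,4.35,-2.1],[0,0,0],-1]

```text
t: 7.9
ee_pos: [0.5772, -0.0164, 0.2139]
orientation: [0.776, 0.631, 0.001, -0.0]
wrist_force: [0.1, 4.2, 9.0]
finger_gap: 0.0085
gripper_force: 31.1
```

Run:
```python
from look import *
s=readout.get_state(); print(s['wrist_force'],s['finger_gap'],s['gripper_force'],s['ee_pos'])
for c in ['top','side']:
  im,d=get_image(c); print(c,[(l,np.round(r['at'],3).tolist(),round(r['p'],2)) for l in ['lid_handle','sink_silver','sink_black','sink_copper'] for r in tip_of(c,l)[:3]])
  for r in trace(c,'case_lid')[:1]:
    P=pts(c,d,r['pixels']);u=np.array([np.cos(CASE_YAW),np.sin(CASE_YAW),0]);x=(P-HINGE)@u;z=P[:,2]-.05
    m=(z>.03)&(z<.14)&(abs(x)<.1);f=np.polyfit(z[m],x[m],1);print(c,'lid deg',90-np.degrees(np.arctan(-f[0])),m.sum())
rel([(bar(np.radians(80))-[0,0,.0145],1.364)])
```

```text
[0.07723247 4.22228722 9.01802873] 0.008477223780399931 31.10808491706848 [ 0.57721531 -0.01636649  0.21390071]
top [('sink_silver', [0.477, -0.268, -0.003], 0.35), ('sink_silver', [0.634, -0.027, 0.046], 0.21), ('sink_black', [0.527, -0.009, 0.008], 0.5), ('sink_copper', [0.533, 0.062, 0.006], 0.57)]
top lid deg 69.18766383289942 223
side [('lid_handle', [0.576, -0.018, 0.227], 0.78), ('lid_handle', [0.474, -0.272, 0.008], 0.63), ('sink_silver', [0.507, -0.075, 0.005], 0.67), ('sink_black', [0.529, -0.011, 0.005], 0.61), ('sink_copper', [0.532, 0.058, 0.004], 0.49)]
side lid deg 68.83417189941308 218
[-0.2, 3.11, -0.38] [0.001, -0.002, 0.001]
```

Emit:
servo_tool:
  series:
    - [[0,0.8,-0.2],[0,0,0],-1]
    - [[0,1.55,-0.4],[0,0,0],-1]
    - [[0,2.3,-0.55],[0,0,0],-1]
    - [[0,3.1,-0.6],[0,0,0],-1]
    - [[0,3.1,-0.6],[0,0,0],-1]

```text
t: 9.12
ee_pos: [0.6076, -0.0225, 0.2205]
orientation: [0.776, 0.631, 0.001, -0.0]
wrist_force: [-0.6, 4.4, 13.5]
finger_gap: 0.0082
gripper_force: 32.0
```

```bash
cat >> look.py <<'E'
def lid():
  for c in ['top','side']:
    im,d=get_image(c)
    for r in trace(c,'case_lid')[:1]:
      P=pts(c,d,r['pixels']);u=np.array([np.cos(CASE_YAW),np.sin(CASE_YAW),0]);x=(P-HINGE)@u;z=P[:,2]-.05
      m=(z>.03)&(z<.14)&(abs(x)<.1);f=np.polyfit(z[m],x[m],1);print(c,'lid deg',90-np.degrees(np.arctan(-f[0])),m.sum())
E
python3 - <<'E'
from look import *
s=readout.get_state(); print(s['wrist_force'],s['finger_gap'],s['gripper_force'],s['ee_pos'])
lid()
get_image('side');print([(np.round(r['at'],3).tolist(),round(r['p'],2)) for r in tip_of('side','lid_handle')[:2]])
E
```

```text
[-0.59858982  4.41194391 13.45781969] 0.008219652687853261 31.994850039482117 [ 0.60758841 -0.02248192  0.22051013]
top lid deg 80.22800148099414 18
side lid deg 79.42868904679902 355
[([0.608, -0.022, 0.233], 0.64)]
```

Emit:
servo_tool:
  series:
    - [[0,0,-0.2],[0,0,0],-1]
    - [[0,0,-0.2],[0,0,0],-0.6]
    - [[0,0,-0.2],[0,0,0],-0.4]
    - [[0,0,-0.2],[0,0,0],-0.4]
    - [[0,0,-2],[0,0,0],-0.4]

```text
t: 10.05
ee_pos: [0.6068, -0.0236, 0.2381]
orientation: [0.776, 0.631, -0.001, -0.001]
wrist_force: [0.1, -0.0, -0.1]
finger_gap: 0.0256
gripper_force: 0.0
```

Emit:
servo_tool:
  series:
    - [[0,0,-3],[0,0,0],-0.4]
    - [[0,0,-6],[0,0,0],-0.4]
    - [[0,0,-8],[0,0,0],-0.4]
    - [[0,0,-8],[0,0,0.15],0]
    - [[0,0,-8],[0,0,0.33],0.2]

```text
t: 10.68
ee_pos: [0.6077, -0.0236, 0.3194]
orientation: [0.871, 0.492, 0.0, 0.0]
wrist_force: [-0.4, 0.5, 0.2]
finger_gap: 0.0511
gripper_force: 0.0
```

Run:
```python
from look import *
s=readout.get_state(); print(s['wrist_force'],s['finger_gap'],s['q'],s['ee_pos'])
lid()
for c in ['top','side']:
  get_image(c);print(c,[(l,np.round(r['at'],3).tolist(),round(r['p'],2)) for l in ['sink_silver','sink_copper','tongs_grip','stand'] for r in tip_of(c,l)[:2]])
rel([([.474,-.268,.22],0.105)])
```

```text
[-0.4144744   0.54530395  0.16647021] 0.051149652036105483 [-3.88603390e-02  3.81198116e-01  4.15513706e-01  1.60489166e+00
  9.96974288e-07  2.07358777e+00] [ 0.60769969 -0.023627    0.31939134]
top lid deg 80.02228943266894 25
side lid deg 78.35161766635476 394
top [('sink_silver', [0.527, -0.009, 0.006], 0.72), ('sink_copper', [0.532, 0.064, 0.007], 0.44), ('stand', [0.536, 0.064, 0.006], 0.18)]
side [('sink_silver', [0.502, -0.077, 0.006], 0.5), ('sink_silver', [0.474, -0.268, -0.002], 0.16), ('tongs_grip', [0.478, -0.273, 0.118], 0.55), ('stand', [0.477, -0.27, 0.0], 0.7), ('stand', [0.664, -0.281, 0.001], 0.15)]
[-27.85, 0.98, 9.91] [-0.0, 0.0, 0.93]
```

Emit:
servo_tool:
  series:
    - [[-5,0.2,0],[0,0,0.18],0.4]
    - [[-10,0.4,1],[0,0,0.36],0.4]
    - [[-15,0.5,3],[0,0,0.54],0.4]
    - [[-20,0.7,5],[0,0,0.72],0.4]
    - [[-25,0.9,7],[0,0,0.9],0.4]

```text
t: 12.0
ee_pos: [0.4869, -0.2443, 0.2487]
orientation: [0.998, 0.065, 0.0, 0.0]
wrist_force: [0.8, -0.1, 0.2]
finger_gap: 0.06
gripper_force: 0.0
```

Run:
```python
from look import *
im,d=save('top','t1')
cv2.imwrite('pics/t1c.png',cv2.resize(im[130:250,240:420,::-1],None,fx=4,fy=4,interpolation=cv2.INTER_CUBIC))
rel([([.4735,-.2695,.22],0.105),([.4735,-.2695,.099],0.105)])
```

```text
[-1.24, 2.02, 2.63] [0.0, 0.004, 0.013]
[-1.19, 2.02, 14.73] [0.0, 0.004, 0.013]
```

View pics/t1c.png

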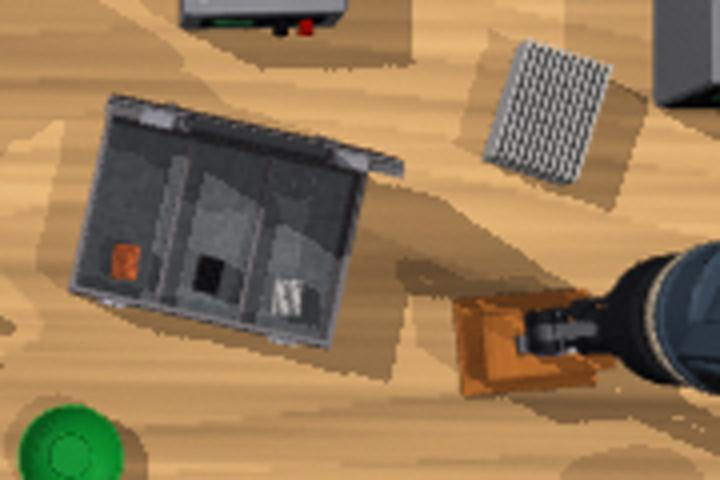

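The crop shows the silver sink at (288,298) in the right-hand place, black in the middle and copper on the left. The lid is standing up.

Emit:
servo_tool:
  series:
    - [[-0.8,1.5,1],[0,0,0.01],0.4]
    - [[-1.2,2,2.6],[0,0,0.01],0.4]
    - [[-1.2,2,2.6],[0,0,0.01],0.4]
    - [[-1.2,2,2.6],[0,0,0.01],0.4]
    - [[-1.2,2,2.6],[0,0,0.01],0.4]

```text
t: 12.68
ee_pos: [0.4792, -0.2642, 0.2238]
orientation: [0.998, 0.063, 0.0, 0.0]
wrist_force: [-0.1, -0.2, 0.0]
finger_gap: 0.0592
gripper_force: 0.0
```

Run:
```python
from look import *
im,d=get_image('side')
print([(l,np.round(r['at'],3).tolist(),round(r['p'],2)) for l in ['tongs_grip','tongs'] for r in tip_of('side',l)[:2]])
rel([([.4735,-.2695,.099],0.105)])
for c in ['top','side']:
  im,d=get_image(c); P=pts(c,d,np.ones(d.shape,bool)); v,u=np.nonzero(d>0)
  u2=np.array([np.cos(CASE_YAW),np.sin(CASE_YAW)]); n2=np.array([-u2[1],u2[0]])
  q=P[:,:2]-[.561,-.0155]; x=q@u2;y=q@n2
  m=(x>-.068)&(x<.03)&(y>-.1)&(y<-.037)&(P[:,2]>.013)&(P[:,2]<.026)
  print(c,m.sum(),rect(P[m]),np.median(P[m],0),'case',np.median(x[m]),np.median(y[m]))
  t=m&(P[:,2]>.018); print(rect(P[t]),t.sum())
```

```text
[('tongs_grip', [0.476, -0.274, 0.118], 0.78), ('tongs_grip', [0.6, 0.456, 0.053], 0.17), ('tongs', [0.476, -0.268, 0.006], 0.84), ('tongs', [0.775, -0.045, -0.004], 0.49)]
[-0.61, 0.45, 12.46] [0.0, -0.001, 0.021]
top 41 (array([ 0.5049, -0.0729]), array([0.0196, 0.0265]), 89.33122253417969) [ 0.50479602 -0.07320709  0.02047755] case -0.04207301107203119 -0.06874610973395417
(array([ 0.5049, -0.0727]), array([0.0263, 0.0196]), 0.48924681544303894) 31
side 90 (array([ 0.5071, -0.0739]), array([0.0218, 0.0284]), 84.99464416503906) [ 0.50647802 -0.07499619  0.01900791] case -0.04119182647956683 -0.06991088608254387
(array([ 0.5069, -0.0742]), array([0.021 , 0.0275]), 85.99299621582031) 61
```

Emit:
servo_tool:
  series:
    - [[-0.5,0.5,2],[0,0,0.02],0.4]
    - [[-0.5,0.5,5],[0,0,0.02],0.4]
    - [[-0.5,0.5,8],[0,0,0.02],0.4]
    - [[-0.5,0.5,11],[0,0,0.02],0.4]
    - [[-0.5,0.5,12.4],[0,0,0.02],0.4]

```text
t: 13.55
ee_pos: [0.4736, -0.2696, 0.0978]
orientation: [0.999, 0.052, -0.001, -0.001]
wrist_force: [-0.0, 0.3, 0.8]
finger_gap: 0.0599
gripper_force: 0.0
```

Emit:
servo_tool:
  series:
    - [[0,0,0],[0,0,0],0.2]
    - [[0,0,0],[0,0,0],0.05]
    - [[0,0,0],[0,0,0],-0.05]
    - [[0,0,0],[0,0,0],-0.1]
    - [[0,0,0],[0,0,0],-0.1]
  force: 40

```text
t: 14.18
ee_pos: [0.4749, -0.2702, 0.1002]
orientation: [0.999, 0.052, 0.001, 0.0]
wrist_force: [-0.3, 1.2, 6.1]
finger_gap: 0.0391
gripper_force: 10.8
```

Run:
```python
from look import *
s=readout.get_state(); print(s['wrist_force'],s['finger_gap'],s['gripper_force'],s['ee_pos'],s['orientation'])
im,d=save('side','s2')
cv2.imwrite('pics/s2c.png',cv2.resize(im[240:384,220:380,::-1],None,fx=4,fy=4,interpolation=cv2.INTER_CUBIC))
print([(l,np.round(r['at'],3).tolist(),round(r['p'],2)) for l in ['tongs_grip','tongs'] for r in tip_of('side',l)[:2]])
```

```text
[-0.3482159   1.1956227   6.12029402] 0.03906729671798447 10.842114788247272 [ 0.47487662 -0.27023615  0.10018759] [9.98625637e-01 5.24019377e-02 8.82108137e-04 3.09126601e-04]
[('tongs_grip', [0.476, -0.273, 0.117], 0.73), ('tongs', [0.473, -0.269, 0.006], 0.53)]
```

View pics/s2c.png

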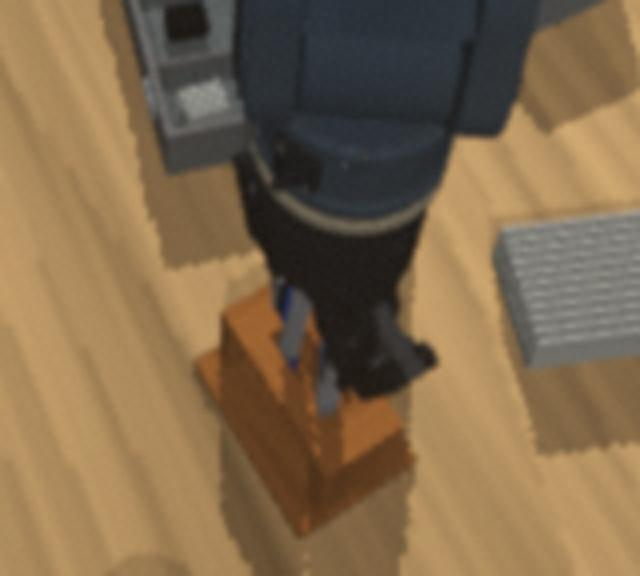

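The left finger is on the sleeve, at about (285,300), and contact has begun. I'll squeeze a little more and draw the tongs straight up.

Emit:
servo_tool:
  series:
    - [[0,0,0],[0,0,0],-0.14]
    - [[0,0,0],[0,0,0],-0.15]
    - [[0,0,-0.3],[0,0,0],-0.15]
    - [[0,0,-0.6],[0,0,0],-0.15]
    - [[0,0,-1],[0,0,0],-0.15]

```text
t: 14.95
ee_pos: [0.4741, -0.27, 0.1092]
orientation: [0.999, 0.052, -0.0, -0.0]
wrist_force: [0.7, -0.6, -1.3]
finger_gap: 0.0367
gripper_force: 8.1
```

Emit:
servo_tool:
  series:
    - [[0,0,-1],[0,0,0],-0.15]
    - [[0,0,-2],[0,0,0],-0.15]
    - [[0,0,-3],[0,0,0],-0.15]
    - [[0,0,-4.5],[0,0,0],-0.15]
    - [[0,0,-4.5],[0,0,0],-0.15]

```text
t: 15.58
ee_pos: [0.475, -0.2705, 0.1557]
orientation: [0.999, 0.052, 0.001, 0.001]
wrist_force: [1.0, -0.6, -1.7]
finger_gap: 0.0367
gripper_force: 8.1
```

Emit:
servo_tool:
  series:
    - [[0,0,-2],[0,0,0],-0.15]
    - [[0,0,-4],[0,0,0],-0.15]
    - [[0,0,-6],[0,0,0],-0.15]
    - [[0,0,-7.5],[0,0,0],-0.15]
    - [[0,0,-7.5],[0,0,0],-0.15]

```text
t: 16.2
ee_pos: [0.4747, -0.2703, 0.2299]
orientation: [0.999, 0.052, 0.001, 0.0]
wrist_force: [-0.1, 0.2, -1.9]
finger_gap: 0.0367
gripper_force: 8.1
```

Run:
```python
from look import *
s=readout.get_state(); print(s['wrist_force'],s['finger_gap'],s['gripper_force'],s['ee_pos'],s['orientation'])
im,d=save('side','s3')
cv2.imwrite('pics/s3c.png',cv2.resize(im[200:384,220:400,::-1],None,fx=3.2,fy=3.2,interpolation=cv2.INTER_CUBIC))
for c in ['side','top']:
  get_image(c)
  print(c,[(l,np.round(r['at'],3).tolist(),round(r['p'],2)) for l in ['tongs_grip','tongs','tip_a','tip_b'] for r in tip_of(c,l)[:2]])
```

```text
[-0.09332536  0.15742487 -1.9276833 ] 0.03668270737959652 8.130841767706443 [ 0.47467061 -0.27030117  0.22986309] [9.98627531e-01 5.23688955e-02 6.45930578e-04 3.69062939e-04]
side [('tongs', [0.473, -0.274, 0.136], 0.59), ('tip_a', [0.471, -0.261, 0.142], 0.9), ('tip_a', [0.473, -0.288, 0.145], 0.44), ('tip_b', [0.471, -0.261, 0.142], 0.9), ('tip_b', [0.473, -0.288, 0.145], 0.44)]
top [('tongs', [0.472, -0.276, 0.135], 0.36), ('tip_a', [0.473, -0.259, 0.142], 0.5), ('tip_b', [0.473, -0.259, 0.142], 0.5)]
```

View pics/s3c.png

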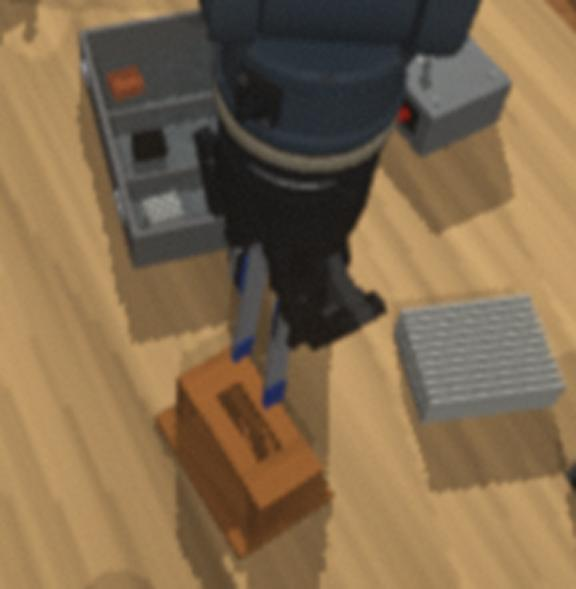

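The tongs are out, with the tips at crop (243,350) and (275,395) and the slot empty. Next, move over the silver sink.

Run:
```python
from look import *
rel([([.505,-.0735,.19],-.07)])
```

```text
[5.12, -19.22, 3.9] [-0.0, 0.0, 0.175]
```

Emit:
servo_tool:
  series:
    - [[1,-4,0],[0,0,0.05],-0.15]
    - [[2,-8,0],[0,0,0.1],-0.15]
    - [[3,-12,0],[0,0,0.14],-0.15]
    - [[4,-16,0],[0,0,0.175],-0.15]
    - [[5.1,-19.2,0],[0,0,0.175],-0.15]

```text
t: 17.38
ee_pos: [0.5049, -0.0723, 0.2293]
orientation: [0.999, -0.035, 0.0, -0.0]
wrist_force: [0.8, 0.3, -1.4]
finger_gap: 0.0366
gripper_force: 8.1
```

Emit:
servo_tool:
  series:
    - [[0,0,0],[0,0,0],-0.15]
    - [[0,0,1],[0,0,0],-0.15]
    - [[0,0,2.5],[0,0,0],-0.15]
    - [[0,0,4],[0,0,0],-0.15]
    - [[0,0,4],[0,0,0],-0.15]

```text
t: 18.0
ee_pos: [0.5037, -0.0741, 0.1874]
orientation: [0.999, -0.036, -0.002, -0.0]
wrist_force: [0.4, 0.1, -0.6]
finger_gap: 0.0364
gripper_force: 8.1
```

```bash
cat >> look.py <<'E'
def tips(cams=('side','top'),n=2):
  for c in cams:
    for _ in range(n):
      get_image(c)
      print(c,[(l,np.round(r['at'],3).tolist(),round(r['p'],2)) for l in ['tongs','tip_a','sink_silver'] for r in tip_of(c,l)[:3]])
E
python3 - <<'E'
from look import *
s=readout.get_state(); print(s['wrist_force'],s['finger_gap'],s['gripper_force'],s['ee_pos'],s['orientation'])
tips()
im,d=save('side','s4')
cv2.imwrite('pics/s4c.png',cv2.resize(im[180:290,220:350,::-1],None,fx=5,fy=5,interpolation=cv2.INTER_CUBIC))
for r in trace('side','tongs')[:1]:
  P=pts('side',d,r['pixels']); 
  for z0,z1 in [(.09,.1),(.1,.12),(.12,.14),(.14,.16)]:
    m=(P[:,2]>z0)&(P[:,2]<z1);print(z0,m.sum(),P[m].mean(0) if m.any() else '',P[m].min(0),P[m].max(0))
E
```

```text
[ 0.43329253  0.1275795  -0.63581206] 0.03641467177921834 8.139045401876501 [ 0.50374559 -0.0741247   0.1874241 ] [ 9.99367734e-01 -3.55206310e-02 -1.54255110e-03 -1.91955681e-04]
side [('tongs', [0.501, -0.079, 0.096], 0.86), ('tongs', [0.772, -0.045, -0.002], 0.56), ('tip_a', [0.503, -0.062, 0.102], 0.83), ('tip_a', [0.5, -0.09, 0.103], 0.54), ('tip_a', [0.527, -0.011, 0.004], 0.2), ('sink_silver', [0.5, -0.091, 0.106], 0.65), ('sink_silver', [0.505, -0.074, 0.007], 0.4)]
side [('tongs', [0.505, -0.08, 0.097], 0.71), ('tongs', [0.468, 0.264, 0.001], 0.55), ('tongs', [0.562, -0.011, 0.0], 0.45), ('tip_a', [0.502, -0.062, 0.104], 0.73), ('tip_a', [0.502, -0.088, 0.106], 0.54), ('sink_silver', [0.505, -0.075, 0.006], 0.53)]
top [('tongs', [0.774, -0.049, -0.001], 0.45), ('tip_a', [0.607, 0.393, 0.007], 0.65)]
top [('tongs', [0.601, 0.518, 0.1], 0.33), ('tongs', [0.635, -0.03, 0.051], 0.25), ('tip_a', [0.525, -0.011, 0.006], 0.25), ('sink_silver', [0.604, -0.022, 0.234], 0.63)]Traceback (most recent call last):
  File "<stdin>", line 9, in <module>
    return umr_minimum(a, axis, None, out, keepdims, initial, where)
ValueError: zero-size array to reduction operation minimum which has no identity
```

View pics/s4c.png

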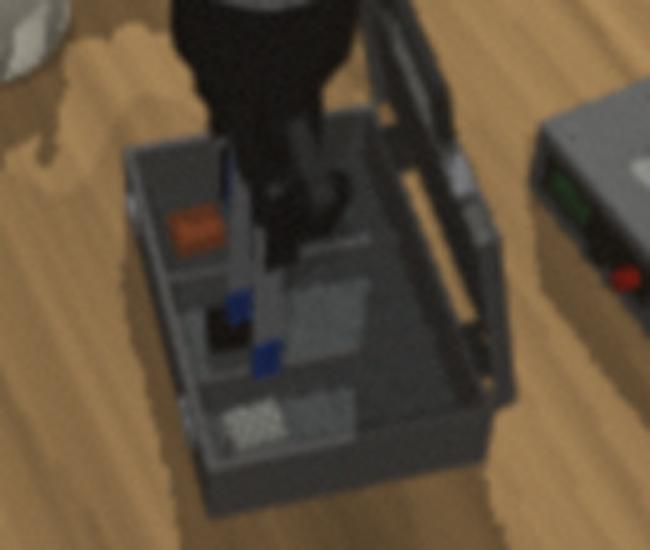

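The tips, at (238,305) and (265,358), sit above the sink at (252,422). They are aligned to within a few mm.

Run:
```python
from look import *
rel([([.507,-.0738,.125],-.07)])
```

```text
[0.22, -0.01, 6.42] [-0.0, 0.0, -0.0]
```

Emit:
servo_tool:
  series:
    - [[0.2,0,1.5],[0,0,0],-0.15]
    - [[0.2,0,3.5],[0,0,0],-0.15]
    - [[0.2,0,5.5],[0,0,0],-0.15]
    - [[0.2,0,6.4],[0,0,0],-0.15]
    - [[0.2,0,6.4],[0,0,0],-0.15]

```text
t: 19.52
ee_pos: [0.5064, -0.0738, 0.1244]
orientation: [0.999, -0.035, -0.001, -0.0]
wrist_force: [-0.7, 0.2, -0.5]
finger_gap: 0.0363
gripper_force: 8.1
```

Run:
```python
from look import *
s=readout.get_state(); print(s['wrist_force'],s['finger_gap'],s['gripper_force'],s['ee_pos'])
tips(('side',),2)
im,d=save('side','s5')
cv2.imwrite('pics/s5c.png',cv2.resize(im[200:290,220:330,::-1],None,fx=6,fy=6,interpolation=cv2.INTER_CUBIC))
```

```text
[-0.70719652  0.22751593 -0.49808621] 0.03633438697001312 8.136516601907715 [ 0.50640983 -0.07382106  0.12440444]
side [('tip_a', [0.502, -0.087, 0.04], 0.62), ('tip_a', [0.508, -0.063, 0.039], 0.53), ('tip_a', [0.506, -0.075, 0.008], 0.52), ('sink_silver', [0.506, -0.077, 0.008], 0.47)]
side [('tongs', [0.509, -0.082, 0.03], 0.53), ('tongs', [0.603, 0.518, 0.105], 0.31), ('tip_a', [0.505, -0.062, 0.044], 0.67), ('tip_a', [0.504, -0.088, 0.042], 0.47), ('tip_a', [0.602, 0.519, 0.1], 0.36), ('sink_silver', [0.504, -0.078, 0.033], 0.72), ('sink_silver', [0.51, -0.079, 0.142], 0.55), ('sink_silver', [0.506, -0.076, 0.006], 0.51)]
```

View pics/s5c.png

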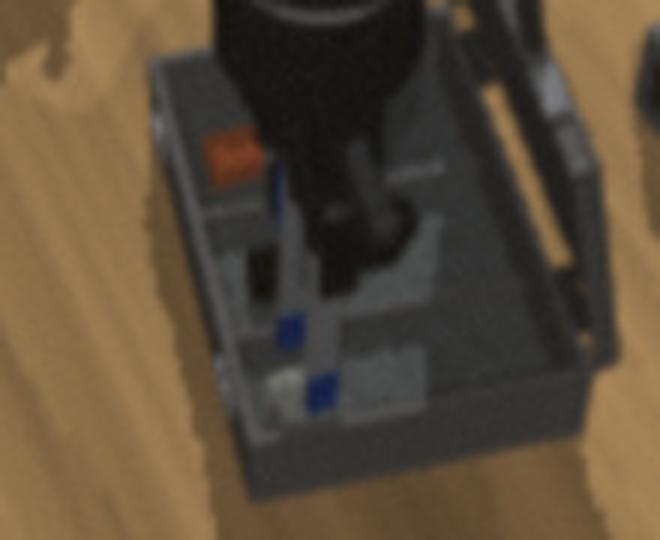

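The tips, at (290,330) and (320,390), straddle the sink seen between them at (285,390). I'll lower straight down, then pinch.

Emit:
servo_tool:
  series:
    - [[0,0,0.7],[0,0,0],-0.15]
    - [[0,0,1.3],[0,0,0],-0.15]
    - [[0,0,1.9],[0,0,0],-0.15]
    - [[0,0,2.45],[0,0,0],-0.15]
    - [[0,0,2.45],[0,0,0],-0.15]

```text
t: 20.6
ee_pos: [0.5065, -0.0738, 0.1001]
orientation: [0.999, -0.035, -0.001, -0.0]
wrist_force: [-1.1, 0.1, -1.1]
finger_gap: 0.0363
gripper_force: 8.1
```

Run:
```python
from look import *
s=readout.get_state(); print(s['wrist_force'],s['finger_gap'],s['gripper_force'],s['ee_pos'])
tips(('side',),1)
```

```text
[-1.12993678  0.13003546 -1.06945937] 0.036293356075549066 8.133778696619629 [ 0.5064994  -0.07383855  0.1001221 ]
side [('tongs', [0.506, -0.082, 0.009], 0.57), ('tip_a', [0.504, -0.063, 0.016], 0.75), ('tip_a', [0.503, -0.089, 0.017], 0.49), ('sink_silver', [0.505, -0.076, 0.004], 0.57)]
```

No contact forces, so pinch with 60 N.

Emit:
servo_tool:
  series:
    - [[0,0,0],[0,0,0],-0.18]
    - [[0,0,0],[0,0,0],-0.22]
    - [[0,0,0],[0,0,0],-0.4]
    - [[0,0,0],[0,0,0],-1]
    - [[0,0,0],[0,0,0],-1]
  force: 60

```text
t: 21.42
ee_pos: [0.507, -0.0739, 0.1009]
orientation: [0.999, -0.035, 0.0, -0.0]
wrist_force: [-0.2, 0.5, 2.7]
finger_gap: 0.0329
gripper_force: 60.1
```

Emit:
servo_tool:
  series:
    - [[0,0,0],[0,0,0],-1]
    - [[0,0,-0.5],[0,0,0],-1]
    - [[0,0,-1.2],[0,0,0],-1]
    - [[0,0,-2],[0,0,0],-1]
    - [[0,0,-3],[0,0,0],-1]

```text
t: 22.05
ee_pos: [0.5068, -0.0739, 0.1313]
orientation: [0.999, -0.035, -0.0, -0.0]
wrist_force: [-0.1, 0.2, -1.2]
finger_gap: 0.0329
gripper_force: 59.8
```

Run:
```python
from look import *
s=readout.get_state(); print(s['wrist_force'],s['finger_gap'],s['gripper_force'],s['ee_pos'])
tips(('side',),2)
```

```text
[-0.13487982  0.15633522 -1.17097924] 0.03288984526726408 59.786054491996765 [ 0.50683689 -0.07387622  0.13132421]
side [('tongs', [0.503, -0.081, 0.041], 0.73), ('tongs', [0.503, -0.086, 0.047], 0.53), ('tip_a', [0.503, -0.086, 0.044], 0.61), ('tip_a', [0.505, -0.067, 0.047], 0.53), ('tip_a', [0.606, 0.46, 0.002], 0.18), ('sink_silver', [0.503, -0.074, 0.038], 0.6)]
side [('tongs', [0.505, -0.083, 0.035], 0.46), ('tip_a', [0.505, -0.062, 0.049], 0.68), ('tip_a', [0.506, -0.082, 0.045], 0.45), ('sink_silver', [0.504, -0.077, 0.035], 0.61)]
```

Emit:
servo_tool:
  series:
    - [[0,0,-1.5],[0,0,0],-1]
    - [[0,0,-3.5],[0,0,0],-1]
    - [[0,0,-6],[0,0,0],-1]
    - [[0,0,-8.5],[0,0,0],-1]
    - [[0,0,-11],[0,0,0],-1]

```text
t: 23.08
ee_pos: [0.5068, -0.0739, 0.2425]
orientation: [0.999, -0.035, 0.0, 0.0]
wrist_force: [0.3, -0.5, -0.8]
finger_gap: 0.033
gripper_force: 59.8
```

Run:
```python
from look import *
s=readout.get_state(); print(s['finger_gap'],s['gripper_force'],s['ee_pos'])
tips(('side',),1)
rel([([.470,.2645,.241],-.07)])
```

```text
0.03295726612079216 59.7585654258728 [ 0.5068216  -0.07390889  0.24250104]
side [('tongs', [0.504, -0.08, 0.148], 0.83), ('tip_a', [0.504, -0.085, 0.157], 0.53), ('sink_silver', [0.505, -0.076, 0.146], 0.37)]
[-6.07, -33.5, -0.0] [-0.0, -0.001, -0.0]
```

Emit:
servo_tool:
  series:
    - [[-0.4,-2,0],[0,0,0],-1]
    - [[-1,-5.5,0],[0,0,0],-1]
    - [[-1.8,-10,0],[0,0,0],-1]
    - [[-2.6,-14.5,0],[0,0,0],-1]
    - [[-3.4,-19,0],[0,0,0],-1]

```text
t: 23.9
ee_pos: [0.4885, 0.0171, 0.2405]
orientation: [1.0, 0.004, -0.001, -0.023]
wrist_force: [0.2, 0.4, -1.2]
finger_gap: 0.033
gripper_force: 59.8
```

Emit:
servo_tool:
  series:
    - [[-0.8,-4.5,0],[0,0,0],-1]
    - [[-1.5,-8.5,0],[0,0,0],-1]
    - [[-2.2,-12,0],[0,0,0],-1]
    - [[-2.6,-14,0],[0,0,0],-1]
    - [[-2.7,-14.5,0],[0,0,0],-1]

```text
t: 24.52
ee_pos: [0.4691, 0.0698, 0.2473]
orientation: [0.998, 0.044, -0.004, -0.047]
wrist_force: [-0.0, 0.5, -1.0]
finger_gap: 0.0331
gripper_force: 59.8
```

Emit:
servo_tool:
  series:
    - [[0,0,0],[0,0,0],-1]
    - [[0,0,0],[0,0,0],-1]
    - [[0,0,0],[0,0,0],-1]
    - [[0,0,0],[0,0,0],-1]
    - [[0,0,0],[0,0,0],-1]

```text
t: 25.15
ee_pos: [0.4691, 0.0697, 0.2472]
orientation: [0.998, 0.044, -0.004, -0.047]
wrist_force: [0.5, 0.4, -1.4]
finger_gap: 0.0331
gripper_force: 59.8
```

Run:
```python
from look import *
s=readout.get_state(); print(s['finger_gap'],s['gripper_force'],s['ee_pos'],abs(s['dq']).max())
tips(('side',),2); lid()
get_image('side');print([(np.round(r['at'],3).tolist(),round(r['p'],2)) for r in tip_of('side','lid_handle')+tip_of('side','dish')][:6])
im,d=save('side','s6')
cv2.imwrite('pics/s6c.png',cv2.resize(im[100:290,120:400,::-1],None,fx=2.8,fy=2.8,interpolation=cv2.INTER_CUBIC))
```

```text
0.03307460866057722 59.7840678691864 [0.46912537 0.06969704 0.24719207] 0.00164207972829308
side [('tongs', [0.468, 0.07, 0.155], 0.61), ('tip_a', [0.468, 0.066, 0.161], 0.56), ('tip_a', [0.466, 0.082, 0.164], 0.53), ('sink_silver', [0.468, 0.077, 0.152], 0.41)]
side [('tongs', [0.467, 0.066, 0.155], 0.67), ('tongs', [0.631, -0.031, 0.05], 0.53), ('tongs', [0.465, 0.083, 0.165], 0.25), ('tip_a', [0.463, 0.084, 0.165], 0.54), ('tip_a', [0.466, 0.065, 0.164], 0.53), ('sink_silver', [0.466, 0.074, 0.15], 0.56), ('sink_silver', [0.468, 0.071, 0.162], 0.19)]
top lid deg 79.90441850128977 53
side lid deg 78.51573193883625 389
[([0.607, -0.022, 0.237], 0.85), ([0.378, 0.098, 0.004], 0.8), ([0.632, 0.273, -0.002], 0.71), ([0.467, 0.264, 0.001], 0.59)]
```

View pics/s6c.png

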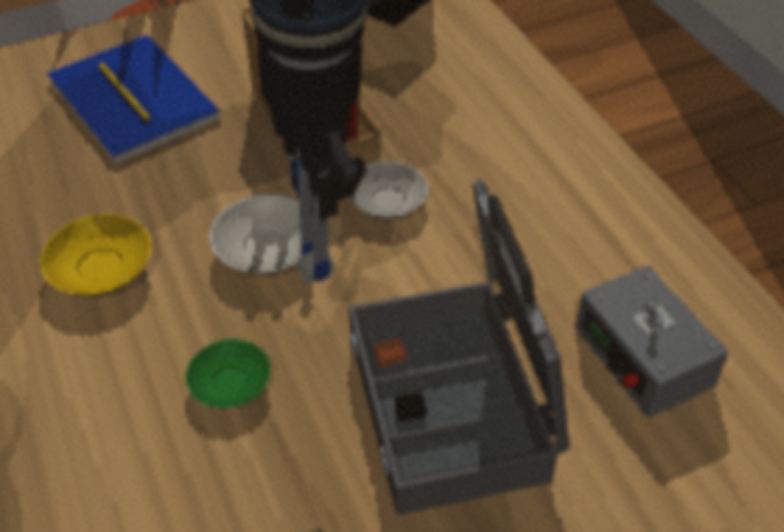

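The sink is still held, with the tips at (315,265), and the lid is still up. The last joint hit its range, so I'll turn the wrist the other way on the way to the dish.

Run:
```python
from look import *
s=readout.get_state(); print(s['q'])
rel([([.469,.0697,.245],.1),([.469,.0697,.245],.3),([.469,.0697,.245],.5),([.469,.0697,.245],.75)])
```

```text
[ 0.0865046   0.14773677 -0.09211297  1.33474423  0.09453285  3.14058936]
[-0.01, 0.02, 0.22] [-0.095, 0.003, -0.013]
[-0.01, 0.02, 0.22] [-0.095, -0.006, -0.213]
[-0.01, 0.02, 0.22] [-0.094, -0.016, -0.412]
[-0.01, 0.02, 0.22] [-0.092, -0.028, -0.662]
```

Emit:
servo_tool:
  series:
    - [[0,0,0],[-0.03,0,-0.1],-1]
    - [[0,0,0.1],[-0.06,0,-0.2],-1]
    - [[0,0,0.2],[-0.09,-0.01,-0.35],-1]
    - [[0,0,0.2],[-0.095,-0.02,-0.5],-1]
    - [[0,0,0.2],[-0.092,-0.028,-0.66],-1]

```text
t: 26.58
ee_pos: [0.4691, 0.0702, 0.2452]
orientation: [0.93, 0.368, -0.0, -0.0]
wrist_force: [-0.4, 0.3, -0.9]
finger_gap: 0.033
gripper_force: 59.8
```

Run:
```python
from look import *
s=readout.get_state(); print(s['q'],s['ee_pos'],s['finger_gap'])
tips(('side',),1)
rel([([.47,.2635,.243],.85)])
```

```text
[ 1.48366991e-01  1.46919882e-01 -9.47071520e-02  1.32956067e+00
  2.00554864e-04  2.53648825e+00] [0.46907291 0.07017235 0.24520333] 0.032969470596538084
side [('tongs', [0.474, 0.062, 0.155], 0.76), ('tip_a', [0.462, 0.074, 0.158], 0.53), ('tip_a', [0.476, 0.062, 0.161], 0.44), ('tip_a', [0.527, -0.013, 0.003], 0.15), ('sink_silver', [0.47, 0.068, 0.151], 0.45), ('sink_silver', [0.532, 0.059, 0.005], 0.25)]
[13.18, -14.18, 0.22] [-0.0, 0.0, -0.106]
```

Recovered: the tool is vertical again. On to the dish.

Emit:
servo_tool:
  series:
    - [[1,-1.1,0],[0,0,-0.02],-1]
    - [[3,-3.2,0],[0,0,-0.04],-1]
    - [[6,-6.4,0],[0,0,-0.06],-1]
    - [[9,-9.6,0.1],[0,0,-0.08],-1]
    - [[11,-11.8,0.2],[0,0,-0.1],-1]

```text
t: 27.4
ee_pos: [0.4691, 0.2339, 0.2431]
orientation: [0.911, 0.412, -0.0, -0.0]
wrist_force: [0.7, -0.8, -0.6]
finger_gap: 0.0327
gripper_force: 59.9
```

Emit:
servo_tool:
  series:
    - [[1.2,-1.3,0],[0,0,0],-1]
    - [[1.9,-2.1,0],[0,0,0],-1]
    - [[2.2,-2.4,0],[0,0,0],-1]
    - [[2.2,-2.4,0],[0,0,0],-1]
    - [[2.2,-2.4,0],[0,0,0],-1]

```text
t: 28.02
ee_pos: [0.4662, 0.263, 0.2434]
orientation: [0.912, 0.411, -0.0, -0.0]
wrist_force: [0.3, -0.0, -1.3]
finger_gap: 0.0333
gripper_force: 59.9
```

Emit:
servo_tool:
  series:
    - [[0,0,0],[0,0,0],-1]
    - [[0,0,0],[0,0,0],-1]
    - [[0,0,0],[0,0,0],-1]
    - [[0,0,0],[0,0,0],-1]
    - [[0,0,0],[0,0,0],-1]

```text
t: 28.65
ee_pos: [0.466, 0.2636, 0.2432]
orientation: [0.911, 0.411, -0.0, -0.0]
wrist_force: [-0.8, -0.5, -0.7]
finger_gap: 0.0332
gripper_force: 59.9
```

Run:
```python
from look import *
s=readout.get_state(); print(s['finger_gap'],s['gripper_force'],s['ee_pos'],s['orientation'],abs(s['dq']).max())
tips(n=2); lid()
get_image('side');print([(np.round(r['at'],3).tolist(),round(r['p'],2)) for r in tip_of('side','lid_handle')+tip_of('side','dish')][:6])
im,d=save('side','s7')
cv2.imwrite('pics/s7c.png',cv2.resize(im[100:290,120:400,::-1],None,fx=2.8,fy=2.8,interpolation=cv2.INTER_CUBIC))
```

```text
0.0331924982467327 59.864285588264465 [0.4660442  0.26364308 0.24321227] [ 9.11476185e-01  4.11352786e-01 -1.71502362e-04 -1.39639330e-04] 0.003170872858830579
side [('tongs', [0.473, 0.256, 0.152], 0.83), ('tongs', [0.633, -0.028, 0.049], 0.48), ('tongs', [0.532, 0.059, 0.007], 0.46), ('tip_a', [0.473, 0.254, 0.159], 0.68), ('tip_a', [0.457, 0.263, 0.161], 0.49), ('sink_silver', [0.462, 0.26, 0.15], 0.65)]
side [('tongs', [0.472, 0.258, 0.152], 0.52), ('tip_a', [0.458, 0.267, 0.158], 0.67), ('tip_a', [0.474, 0.258, 0.158], 0.58), ('sink_silver', [0.771, -0.045, -0.002], 0.63), ('sink_silver', [0.466, 0.258, 0.149], 0.57)]
top [('tip_a', [0.466, 0.259, -0.001], 0.47), ('tip_a', [0.476, -0.27, -0.003], 0.28), ('sink_silver', [0.775, -0.049, -0.004], 0.54)]
top [('tongs', [0.632, -0.03, 0.048], 0.23)]
top lid deg 79.94247342863568 58
side lid deg 78.47971146110147 370
[([0.609, -0.024, 0.231], 0.73), ([0.606, 0.518, 0.103], 0.65), ([0.665, -0.284, 0.001], 0.35), ([0.47, 0.261, 0.003], 0.96), ([0.63, 0.274, 0.0], 0.9), ([0.376, 0.099, -0.002], 0.9)]
```

View pics/s7c.png

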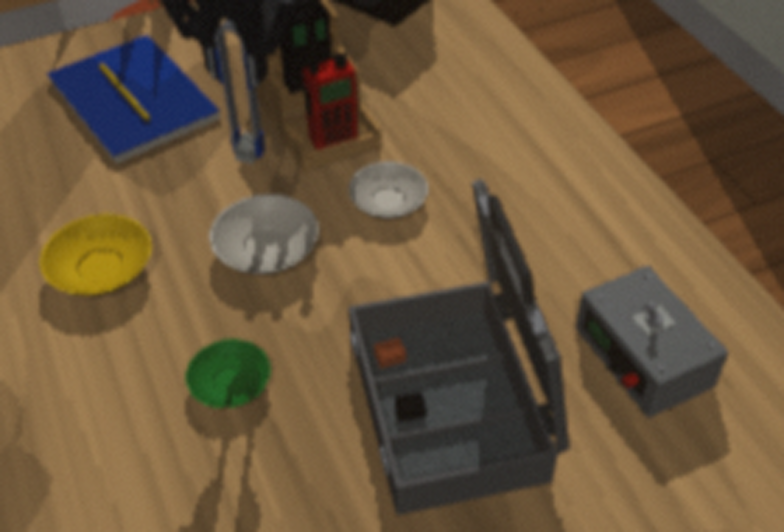

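The sink is pinched at (247,155) in the picture. It measures (0.464, 0.259, 0.15) over the dish at (0.47, 0.262), and the lid is at about 79–80°.

```bash
python3 -c "from rig import ticket; print(ticket.sign_off())"
```

```text
the job is handed in; nothing more can be done
None
```

The job is handed in at about 29 s of the 64 s allowed: the lid stands at about 80°, and the tongs hold the silver heat sink still, about 15 cm above the desk over the larger white dish.

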